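Record the run of a mended joint

TASK

Record the run of the mended joint on the painted slab: press the recorder's red button down to start, trace the dark joint line with your fingertips about a centimetre above it, following its bends from the green dot to the blue dot, then press the button down again to stop. The glue is still fresh, so do not touch the slab or the little brass weights standing on it, lift nothing, and leave the other things on the table where they are.

Things in the scene. Friction and masses are not known exactly. Their poses are not given: they have to be found in the camera images.
- slab: Mended painted slab, flat and loose on the table at any yaw: irregular, 236 mm (x) by 175 mm (y), 22 mm thick, 1.3 kg; ochre-red one side (+y) of the joint, pink the other (-y), a cream band across. Origin: centre of its underside. The joint is a 5 mm wide dark line zigzagging along x from a green dot (16 mm across, -x end) to a blue dot (+x end)
- joint0 (a point): Centre of the green dot, on the slab's top face: where the trace starts
- joint1 (a point): Bend 1 of the dark joint line, on the slab's top face; the line runs straight from one joint point to the next, 31 to 38 mm apart, in the order joint0 to joint7
- joint2 (a point): Bend 2 of the dark joint line, on the slab's top face; the line runs straight from one joint point to the next, 31 to 38 mm apart, in the order joint0 to joint7
- joint3 (a point): Bend 3 of the dark joint line, on the slab's top face; the line runs straight from one joint point to the next, 31 to 38 mm apart, in the order joint0 to joint7
- joint4 (a point): Bend 4 of the dark joint line, on the slab's top face; the line runs straight from one joint point to the next, 31 to 38 mm apart, in the order joint0 to joint7
- joint5 (a point): Bend 5 of the dark joint line, on the slab's top face; the line runs straight from one joint point to the next, 31 to 38 mm apart, in the order joint0 to joint7
- joint6 (a point): Bend 6 of the dark joint line, on the slab's top face; the line runs straight from one joint point to the next, 31 to 38 mm apart, in the order joint0 to joint7
- joint7 (a point): Centre of the blue dot, on the slab's top face: where the trace ends. The trace is judged at the TCP (midway between the fingers, hand pointing straight down): it must pass within 10 mm sideways of each joint point and less than 40 mm above the face, so with the fingertips about 10 mm above it
- rec_button (a joint): Push button of the recorder, 0 = up, 0.006 m = fully down; spring-loaded, comes up by itself, fully down takes 5 N
- rec_button_top (a point): Centre of the top of the recorder's red round button (44 mm across), the highest thing on the recorder; it is pressed straight down. The recorder is a white box with a grey top, 90 x 120 x 30 mm, fixed to the table left or right of the slab
- weight_a: Small brass weight standing loose on the slab on the red side of the joint, 22 mm across, 28 mm high, at least 25 mm clear of the joint line; origin at its underside
- weight_b: Small brass weight like weight_a, on the other (-y) side of the joint, on the pink or at the cream band
- jar: Amber glass jar with white lid, 60 mm across, 75 mm high, standing on the other side of the slab from the recorder; origin at its underside
- sherd_a: Loose pinkish sherd about 65 x 52 x 22 mm, on the table between the slab and the robot; origin at its underside
- sherd_b: Loose cream sherd about 60 x 53 x 30 mm, on the table beyond the slab; origin at its underside
- brush: Loose brush with a blue handle, lying on the table beyond the slab
- spatula: Loose spatula with a wooden handle, lying on the table between the slab and the robot
Things that resemble listed ones, but are neither listed nor needed, are in the scene too. What is shaped like the weight_b but orange is not meant. Leave any purple look-alike of the weight_a alone.

How it is judged:
By the outcome, as a careful person would: the job done as asked, in the order asked, and still so for the second after the job is handed in, with the robot touching nothing.
It also fails if it takes over 58 s, if anything falls off the work surface, if the arm or the gripper's body presses on something with over 40 N, if the wrist force passes 120 N, or if a joint passes its speed limit or range.

ROBOT

A 6-joint arm with a two-finger parallel gripper is mounted at the origin on the work surface. World frame = base frame: x ahead of the robot, y to its left, z up, the work surface at z = 0. Lengths are in m, angles in rad, forces in N, time in s.
With the tool pointing down it reaches from about 0.35 to 0.775 m from the base axis. Payload 7.3 kg.
Tool frame: the origin (TCP) lies between the finger pads, 19 mm behind the fingertips; this is the grasp point; z points along the fingers, y is the line along which they close (so a half turn about z gives the same grasp; the last joint's range is limited). The gripper opens to 92 mm and grips with 3 to 60 N. Pads are 19 mm wide; open, the fingers measure 130 mm over their backs; the gripper's body (75 mm by 190 mm) begins 47 mm behind the grasp point.
Start: joints at [-1.412, 0.342, 1.524, -0, 1.275, -0.146], TCP at [0.158, -0.501, 0.246] pointing down, gripper open.
Joint ranges: [-2.53, 2.53], [-0.77, 2.02], [0.04, 2.7], [-1, 4.14], [0.28, 2.66], [-3.11, 3.11]. Speed limits (rad/s): [2.57, 2.57, 3.14, 3.14, 3.14, 3.14].

INTERFACE

Orientations are given as [roll, pitch, yaw] about the fixed x, y, z axes, in that order (R = Rz(yaw) Ry(pitch) Rx(roll)).
In Python, from cell import * gives the robot as it stands. The module is installed in compiled form; this text tells all that it offers.
- The arm moves only by the tool arm_command, never from a script. Its argument "series" is a list of rows, each an object of numbers: "x", "y", "z": the shift along the tool's x, y, z in mm; "rx", "ry", "rz": the turn, a rotation vector about the tool's x, y, z in degrees. A call has 1 to 20 rows; each row is the pose to reach, as a shift and turn from the pose commanded when the call began, along the tool's axes at that moment; what a row does not reach only later rows make up. A row lasts 1/10 s, in which the tool goes at most 50 mm and 8.59 degrees, less where a joint would pass 70% of its speed; a pose out of reach is approached as far as the arm can. A call with a gripper value outside its range is refused whole. "hand" is the finger opening in mm, from 0 to 91.8, set as the call begins (left out, the last holds). The fingers move at their own pace and stop on an object; "squeeze" is the grip in N (left out, the last holds). Time passes only in rows, so rows that repeat a pose let the fingers close. It gives the time, the measured TCP pose, the force, the opening and the grip force at its end, in the units of the state.
- observe(): the state, without advancing time (a new reading comes with each control period).
- read_camera(name): name is "scene" or "side" or "wrist"; returns a dict with "pixels" (480x640x3 uint8, blue, green, red), "K" (3x3 intrinsics, pixels), "rvec" (rotation vector, rad) and "tvec" (3), from world to camera coordinates, as OpenCV has them. Camera axes: x right, y down, z forward; pixel columns grow to the right and rows downward; lengths in m; the calibration is good to about 2 mm. The wrist camera is an equidistant fisheye: a pixel r from the principal point sees the ray r / f radians off the axis. A picture is of the moment at which its call begins. There is no depth.
- hand_in(): hands the job in; it is judged then, once.
Trained networks look in a picture, given as the dict that the camera call returned (one of the last four; its "shot" number tells which), for a name from the list of things; names that differ only in an ending like _2 or _b are one class to them, and where a whole thing is asked for, a point or a joint stands for the part that bears it (a point fixed in the world has none). Each returns a list of dicts, best first, with "confidence" (0 to 1); they miss things now and then, are a little off and sometimes report something else, mostly with a low value. They report only what shows in the picture. A call takes as long as a camera call. They do not tell look-alikes from the thing itself.
- boxes_of(picture, query): "point" ([x, y, z] in m, in world coordinates, good to about 4 mm: the middle of the surface that is visible of it).
- trace(picture, query): "pixels" (480x640 bool, what is visible of it).
- mark_of(picture, query): "point" ([x, y, z] in m, in world coordinates, good to about 4 mm: a listed point, or the origin of a listed thing).
The state is a dict: "time": time; "qpos": joint angles; "qvel": joint speeds; "joint_efforts": joint torques, N m; "tool_pos": TCP position; "tool_rot": TCP orientation; "contact_force": force on the tool from outside, world axes, zero at the start; "torque": the same for the moment, N m; "opening": finger opening in m; "grip_force": force on a finger pad.
Only numpy, scipy, OpenCV 4.12 (cv2) and the standard library are available. Lean on these libraries where they do the work, as an engineer would, in place of code of your own. Each camera call takes 0.05 s, during which the arm holds its last target. There are 200 camera calls.

## Working session

There is one attempt and no reset: what is moved stays moved. The work goes in short steps, Python scripts to look and compute and a tool call to move; the robot and the scene stay as the last step left them, time stands still between calls to the robot, and variables do not carry over. Pictures are saved under pics/ and viewed, at most 10 in all, crops included, and the job is handed in when it is done.

Besides the shell and the picture viewer there is one more tool, called after "Request:" by a JSON object that holds its "name" and its "arguments". arm_command: Moves the arm, as the interface text tells. Its arguments: {"type":"object","properties":{"series":{"type":"array"},"hand":{"type":"number"},"squeeze":{"type":"number"}},"required":["series"]}

```bash
mkdir -p pics; python3 - <<'E'
from cell import *
import cv2,numpy as np
s=observe();print(s['time'],s['tool_pos'],s['tool_rot'])
for n in ['scene','side']:
    p=read_camera(n);cv2.imwrite(f'pics/{n}1.png',p['pixels'])
    np.savez(f'{n}1.npz',**p)
    for q in ['joint0','joint1','joint2','joint3','joint4','joint5','joint6','joint7','rec_button_top','weight_a','weight_b','jar','slab']:
        print(n,q,[(np.round(d['point'],3).tolist(),round(d['confidence'],2)) for d in mark_of(p,q)[:3]])
E
```

```text
0.0 [ 0.15752582 -0.50040784  0.24486764] [-3.14009666e+00 -2.17548365e-04  3.04809852e-01]
scene joint0 [([0.554, 0.028, 0.022], 0.96), ([0.561, -0.094, 0.021], 0.94), ([0.58, 0.085, 0.026], 0.77)]
scene joint1 [([0.554, 0.028, 0.022], 0.96), ([0.561, -0.094, 0.021], 0.94), ([0.58, 0.085, 0.026], 0.77)]
scene joint2 [([0.554, 0.028, 0.022], 0.96), ([0.561, -0.094, 0.021], 0.94), ([0.58, 0.085, 0.026], 0.77)]
scene joint3 [([0.554, 0.028, 0.022], 0.96), ([0.561, -0.094, 0.021], 0.94), ([0.58, 0.085, 0.026], 0.77)]
scene joint4 [([0.554, 0.028, 0.022], 0.96), ([0.561, -0.094, 0.021], 0.94), ([0.58, 0.085, 0.026], 0.77)]
scene joint5 [([0.554, 0.028, 0.022], 0.96), ([0.561, -0.094, 0.021], 0.94), ([0.58, 0.085, 0.026], 0.77)]
scene joint6 [([0.554, 0.028, 0.022], 0.96), ([0.561, -0.094, 0.021], 0.94), ([0.58, 0.085, 0.026], 0.77)]
scene joint7 [([0.554, 0.028, 0.022], 0.96), ([0.561, -0.094, 0.021], 0.94), ([0.58, 0.085, 0.026], 0.77)]
scene rec_button_top [([0.513, -0.307, 0.054], 0.75)]
scene weight_a [([0.511, -0.027, 0.023], 0.73), ([0.632, 0.069, 0.02], 0.72), ([0.432, -0.034, 0.0
[... 754 characters left out ...]
.9), ([0.591, 0.082, 0.02], 0.79)]
side joint5 [([0.568, 0.053, 0.022], 0.95), ([0.549, 0.023, 0.026], 0.9), ([0.591, 0.082, 0.02], 0.79)]
side joint6 [([0.568, 0.053, 0.022], 0.95), ([0.549, 0.023, 0.026], 0.9), ([0.591, 0.082, 0.02], 0.79)]
side joint7 [([0.568, 0.053, 0.022], 0.95), ([0.549, 0.023, 0.026], 0.9), ([0.591, 0.082, 0.02], 0.79)]
side rec_button_top [([0.513, -0.312, 0.051], 0.64)]
side weight_a [([0.704, 0.094, 0.002], 0.67), ([0.635, 0.064, 0.024], 0.64), ([0.435, -0.033, 0.002], 0.56)]
side weight_b [([0.704, 0.094, 0.002], 0.67), ([0.635, 0.064, 0.024], 0.64), ([0.435, -0.033, 0.002], 0.56)]
side jar [([0.52, 0.322, -0.002], 0.64)]
side slab [([0.572, 0.006, 0.001], 0.87)]
```

View pics/scene1.png

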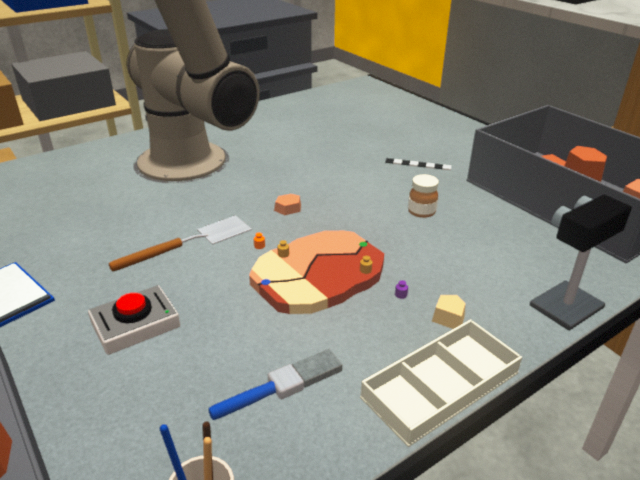

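View pics/side1.png

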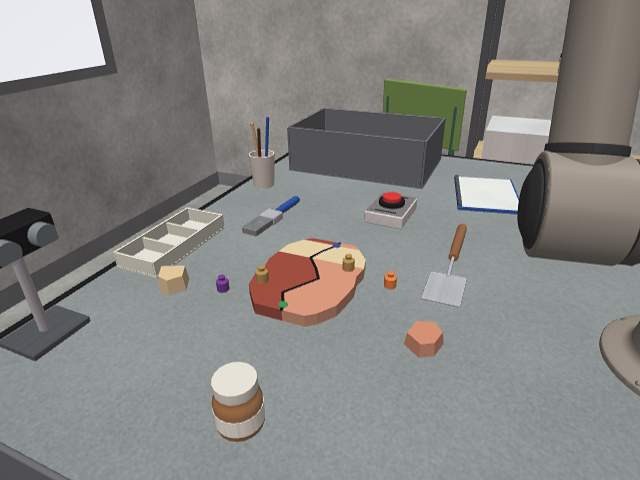

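```bash
cat > h.py <<'E'
import cv2,numpy as np
def rectify(f,z,x0,x1,y0,y1,mm):
    # top view: image right = -y, image down = -x, resolution mm px per mm
    p=np.load(f);h=int((x1-x0)*1000*mm);w=int((y1-y0)*1000*mm)
    r,c=np.mgrid[:h,:w]
    P=np.stack([x1-r/1000/mm,y1-c/1000/mm,np.full(r.shape,z)],-1).reshape(-1,1,3)
    q=cv2.projectPoints(P,p['rvec'],p['tvec'],p['K'],None)[0].reshape(h,w,2).astype(np.float32)
    return cv2.remap(p['pixels'],q[...,0],q[...,1],cv2.INTER_CUBIC)
E
python3 - <<'E'
from h import *
a=[rectify(f'{n}1.npz',.022,.43,.71,-.14,.16,1.3) for n in('scene','side')]
cv2.imwrite('pics/rect1.png',np.hstack(a));print(a[0].shape)
E
```

```text
(363, 390, 3)
```

View pics/rect1.png

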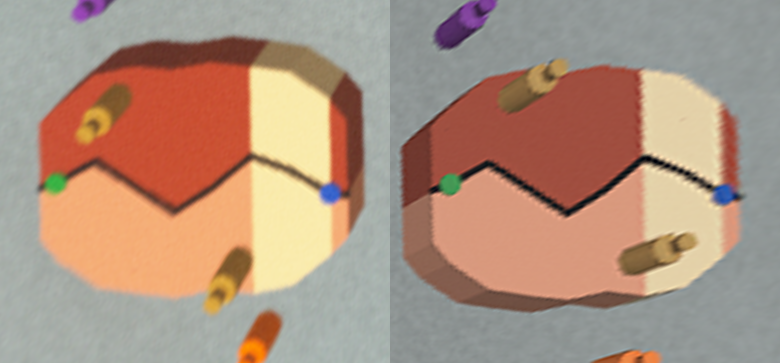

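The scene and side pictures agree. The recorder's red button is at (131,305) in the scene view. In the rectified view the line runs green (56,184), (97,161), (176,211), (251,156), blue (331,194). The brass weights stand about 40 mm clear of it. Next I'll measure the line and the button precisely.

```bash
python3 - <<'E'
from h import *
import numpy as np
V=[]
for n in('scene','side'):
    a=rectify(f'{n}1.npz',.022,.43,.71,-.14,.16,2.0).astype(int);m=a.max(2)
    out=[]
    for y in np.arange(.10,-.088,-.0125):
        c=int(round((.16-y)*2000));col=m[270:345,c-1:c+2].mean(1)
        w=np.clip(95-col,0,None);i=np.argmin(col);s=slice(max(i-5,0),i+6)
        r=270+(np.arange(75)[s]*w[s]).sum()/max(w[s].sum(),1e-9);out.append((round(y,4),round(.71-r/2000,4)))
    print(n,out)
    for nm,k in(('green',(a[...,1]>a[...,2]+35)&(a[...,1]>a[...,0]+25)),('blue',(a[...,0]>a[...,2]+50)&(a[...,0]>a[...,1]+40))):
        r,c=np.nonzero(k);print(nm,k.sum(),.71-np.median(r)/2000,.16-np.median(c)/2000)
    p=np.load(f'{n}1.npz');b=p['pixels'].astype(int)
    k=((b[...,2]>190)&(b[...,1]<60)&(b[...,0]<60)).astype(np.uint8)
    N,_,st,ce=cv2.connectedComponentsWithStats(k);j=1+np.argmax(st[1:,4]);print(st[j],ce[j])
    R=cv2.Rodrigues(p['rvec'])[0];V.append((p['K']@np.c_[R,p['tvec'].reshape(3)],ce[j]))
X=cv2.triangulatePoints(V[0][0],V[1][0],V[0][1],V[1][1]).ravel();print(X[:3]/X[3])
E
```

```text
scene [(np.float64(0.1), np.float64(0.575)), (np.float64(0.0875), np.float64(0.575)), (np.float64(0.075), np.float64(0.575)), (np.float64(0.0625), np.float64(0.575)), (np.float64(0.05), np.float64(0.575)), (np.float64(0.0375), np.float64(0.575)), (np.float64(0.025), np.float64(0.5488)), (np.float64(0.0125), np.float64(0.5563)), (np.float64(0.0), np.float64(0.5642)), (np.float64(-0.0125), np.float64(0.5741)), (np.float64(-0.025), np.float64(0.575)), (np.float64(-0.0375), np.float64(0.575)), (np.float64(-0.05), np.float64(0.575)), (np.float64(-0.0625), np.float64(0.575)), (np.float64(-0.075), np.float64(0.575)), (np.float64(-0.0875), np.float64(0.575))]
green 699 0.569 0.1175
blue 676 0.5615 -0.0935
[116 293  28  17 361] [129.98060942 301.35734072]
side [(np.float64(0.1), np.float64(0.5748)), (np.float64(0.0875), np.float64(0.575)), (np.float64(0.075), np.float64(0.575)), (np.float64(0.0625), np.float64(0.5709)), (np.float64(0.05), np.float64(0.5635)), (np.float64(0.0375), np.float64(0.5555)), (np.float64(0.025), np.float64(0.5469)), (np.float64(0.0125), np.float64(0.5528)), (np.float64(0.0), np.float64(0.5614)), (np.float64(-0.0125), np.float64(0.5699)), (np.float64(-0.025), np.float64(0.575)), (np.float64(-0.0375), np.float64(0.575)), (np.float64(-0.05), np.float64(0.575)), (np.float64(-0.0625), np.float64(0.575)), (np.float64(-0.075), np.float64(0.5727)), (np.float64(-0.0875), np.float64(0.5655))]
green 793 0.5685 0.114
blue 721 0.5605 -0.0965
[383 193  18   5  34] [391.70588235 194.14705882]
[ 0.51248026 -0.31173274  0.05155303]
```

Request:
{"name": "arm_command", "arguments": {"series": [{"x": 15, "y": -3, "z": 5, "rz": 0.7}, {"x": 40, "y": -8, "z": 14, "rz": 1.8}, {"x": 70, "y": -13, "z": 24, "rz": 3.1}, {"x": 100, "y": -19, "z": 34, "rz": 4.4}, {"x": 130, "y": -25, "z": 44, "rz": 5.7}, {"x": 160, "y": -30, "z": 55, "rz": 7.1}, {"x": 190, "y": -36, "z": 65, "rz": 8.4}, {"x": 220, "y": -42, "z": 75, "rz": 9.7}, {"x": 250, "y": -47, "z": 85, "rz": 11}, {"x": 280, "y": -53, "z": 95, "rz": 12.3}, {"x": 310, "y": -59, "z": 106, "rz": 13.7}, {"x": 340, "y": -65, "z": 116, "rz": 15}, {"x": 365, "y": -69, "z": 124, "rz": 16.1}, {"x": 385, "y": -73, "z": 131, "rz": 17}, {"x": 396, "y": -75, "z": 135, "rz": 17.46}, {"x": 396, "y": -75, "z": 135, "rz": 17.46}, {"x": 396, "y": -75, "z": 135, "rz": 17.46}], "hand": 0, "squeeze": 10}}

```text
invalid input
```

Request:
{"name": "arm_command", "arguments": {"series": [{"x": 15, "y": -3, "z": 5, "rz": 0.7}, {"x": 40, "y": -8, "z": 14, "rz": 1.8}, {"x": 70, "y": -13, "z": 24, "rz": 3.1}, {"x": 100, "y": -19, "z": 34, "rz": 4.4}, {"x": 130, "y": -25, "z": 44, "rz": 5.7}, {"x": 160, "y": -30, "z": 55, "rz": 7.1}, {"x": 190, "y": -36, "z": 65, "rz": 8.4}, {"x": 220, "y": -42, "z": 75, "rz": 9.7}, {"x": 250, "y": -47, "z": 85, "rz": 11}, {"x": 280, "y": -53, "z": 95, "rz": 12.3}, {"x": 310, "y": -59, "z": 106, "rz": 13.7}, {"x": 340, "y": -65, "z": 116, "rz": 15}, {"x": 365, "y": -69, "z": 124, "rz": 16.1}, {"x": 385, "y": -73, "z": 131, "rz": 17}, {"x": 396, "y": -75, "z": 135, "rz": 17.46}, {"x": 396, "y": -75, "z": 135, "rz": 17.46}, {"x": 396, "y": -75, "z": 135, "rz": 17.46}], "hand": 0}}

```text
invalid input
```

Request:
{"name": "arm_command", "arguments": {"series": [{"x": 15, "y": -3, "z": 5, "rx": 0, "ry": 0, "rz": 0.7}, {"x": 40, "y": -8, "z": 14, "rx": 0, "ry": 0, "rz": 1.8}], "hand": 0}}

```text
time: 1.6
tool_pos: [0.1929, -0.4819, 0.2318]
tool_rot: [3.14, 0.0, 0.271]
contact_force: [-0.4, -0.5, -0.2]
opening: 0.0804
grip_force: 0.0
```

Request:
{"name": "arm_command", "arguments": {"series": [{"x": 25, "y": -6, "z": 9, "rx": 0, "ry": 0, "rz": 1.1}, {"x": 55, "y": -12, "z": 19, "rx": 0, "ry": 0, "rz": 2.4}, {"x": 85, "y": -19, "z": 29, "rx": 0, "ry": 0, "rz": 3.8}, {"x": 115, "y": -25, "z": 39, "rx": 0, "ry": 0, "rz": 5.1}, {"x": 145, "y": -32, "z": 50, "rx": 0, "ry": 0, "rz": 6.4}, {"x": 175, "y": -39, "z": 60, "rx": 0, "ry": 0, "rz": 7.8}, {"x": 205, "y": -45, "z": 70, "rx": 0, "ry": 0, "rz": 9.1}, {"x": 235, "y": -52, "z": 80, "rx": 0, "ry": 0, "rz": 10.4}, {"x": 265, "y": -59, "z": 91, "rx": 0, "ry": 0, "rz": 11.7}, {"x": 295, "y": -65, "z": 101, "rx": 0, "ry": 0, "rz": 13.1}, {"x": 325, "y": -72, "z": 111, "rx": 0, "ry": 0, "rz": 14.4}, {"x": 345, "y": -76, "z": 118, "rx": 0, "ry": 0, "rz": 15.3}, {"x": 353.5, "y": -78, "z": 121, "rx": 0, "ry": 0, "rz": 15.66}, {"x": 353.5, "y": -78, "z": 121, "rx": 0, "ry": 0, "rz": 15.66}, {"x": 353.5, "y": -78, "z": 121, "rx": 0, "ry": 0, "rz": 15.66}, {"x": 353.5, "y": -78, "z": 121, "rx": 0, "ry": 0, "rz": 15.66}], "hand": 0}}

```text
time: 3.2
tool_pos: [0.5119, -0.3115, 0.111]
tool_rot: [3.141, -0.0, -0.001]
contact_force: [-0.5, -0.2, 0.5]
opening: 0.0006
grip_force: 0.0
```

Request:
{"name": "arm_command", "arguments": {"series": [{"x": 0, "y": 0, "z": 10, "rx": 0, "ry": 0, "rz": 0}, {"x": 0, "y": 0, "z": 20, "rx": 0, "ry": 0, "rz": 0}, {"x": 0, "y": 0, "z": 30, "rx": 0, "ry": 0, "rz": 0}, {"x": 0, "y": 0, "z": 35, "rx": 0, "ry": 0, "rz": 0}, {"x": 0, "y": 0, "z": 39, "rx": 0, "ry": 0, "rz": 0}, {"x": 0, "y": 0, "z": 42, "rx": 0, "ry": 0, "rz": 0}, {"x": 0, "y": 0, "z": 43, "rx": 0, "ry": 0, "rz": 0}, {"x": 0, "y": 0, "z": 43, "rx": 0, "ry": 0, "rz": 0}]}}

```text
time: 4.0
tool_pos: [0.5125, -0.3105, 0.0677]
tool_rot: [-3.142, 0.0, 0.0]
contact_force: [-2.8, -0.2, 3.2]
opening: 0.0002
grip_force: 1.6
```

Request:
{"name": "arm_command", "arguments": {"series": [{"x": 0, "y": 0, "z": 1, "rx": 0, "ry": 0, "rz": 0}, {"x": 0, "y": 0, "z": 2, "rx": 0, "ry": 0, "rz": 0}, {"x": 0, "y": 0, "z": 2, "rx": 0, "ry": 0, "rz": 0}]}}

```text
time: 4.3
tool_pos: [0.5127, -0.3107, 0.0657]
tool_rot: [3.141, -0.0, 0.0]
contact_force: [-1.9, 2.1, 4.0]
opening: 0.0006
grip_force: 2.2
```

Request:
{"name": "arm_command", "arguments": {"series": [{"x": 0, "y": 0, "z": 1, "rx": 0, "ry": 0, "rz": 0}, {"x": 0, "y": 0, "z": 2, "rx": 0, "ry": 0, "rz": 0}, {"x": 0, "y": 0, "z": 2, "rx": 0, "ry": 0, "rz": 0}]}}

```text
time: 4.6
tool_pos: [0.5128, -0.3107, 0.0649]
tool_rot: [3.141, -0.001, 0.0]
contact_force: [-5.6, 3.2, 12.7]
opening: 0.0
grip_force: 6.7
```

Request:
{"name": "arm_command", "arguments": {"series": [{"x": 0, "y": 0, "z": -8, "rx": 0, "ry": 0, "rz": 0}, {"x": 0, "y": 0, "z": -20, "rx": 0, "ry": 0, "rz": 0}, {"x": 0, "y": 0, "z": -40, "rx": 0, "ry": 0, "rz": 0}, {"x": 0, "y": 0, "z": -50, "rx": 0, "ry": 0, "rz": 0}, {"x": 2, "y": -15, "z": -50, "rx": 0, "ry": 0, "rz": 0}, {"x": 5, "y": -40, "z": -50, "rx": 0, "ry": 0, "rz": 0}, {"x": 9, "y": -70, "z": -50, "rx": 0, "ry": 0, "rz": 0}, {"x": 13, "y": -100, "z": -50, "rx": 0, "ry": 0, "rz": 0}, {"x": 18, "y": -135, "z": -50, "rx": 0, "ry": 0, "rz": 0}, {"x": 22, "y": -170, "z": -50, "rx": 0, "ry": 0, "rz": 0}, {"x": 27, "y": -205, "z": -50, "rx": 0, "ry": 0, "rz": 0}, {"x": 32, "y": -240, "z": -50, "rx": 0, "ry": 0, "rz": 0}, {"x": 36, "y": -275, "z": -50, "rx": 0, "ry": 0, "rz": 0}, {"x": 41, "y": -310, "z": -50, "rx": 0, "ry": 0, "rz": 0}, {"x": 46, "y": -345, "z": -50, "rx": 0, "ry": 0, "rz": 0}, {"x": 50, "y": -380, "z": -50, "rx": 0, "ry": 0, "rz": 0}, {"x": 54, "y": -408, "z": -50, "rx": 0, "ry": 0, "rz": 0}, {"x": 56, "y": -426, "z": -50, "rx": 0, "ry": 0, "rz": 0}, {"x": 56, "y": -426, "z": -50, "rx": 0, "ry": 0, "rz": 0}, {"x": 56, "y": -426, "z": -50, "rx": 0, "ry": 0, "rz": 0}]}}

```text
time: 6.6
tool_pos: [0.5678, 0.1159, 0.1128]
tool_rot: [3.141, 0.001, 0.001]
contact_force: [-0.1, 0.7, -0.6]
opening: 0.0002
grip_force: 0.0
```

```bash
python3 - <<'E'
from cell import *
import cv2
s=observe();print(s['time'],s['tool_pos'],s['tool_rot'],s['qpos'])
cv2.imwrite('pics/scene2.png',read_camera('scene')['pixels'])
E
```

```text
6.6 [0.56778676 0.11590748 0.11276193] [3.14122795e+00 1.35411661e-03 1.43277642e-03] [ 6.92905216e-02  5.72450540e-01  1.54268720e+00 -3.17741255e-04
  1.02783067e+00  1.63881818e+00]
```

View pics/scene2.png

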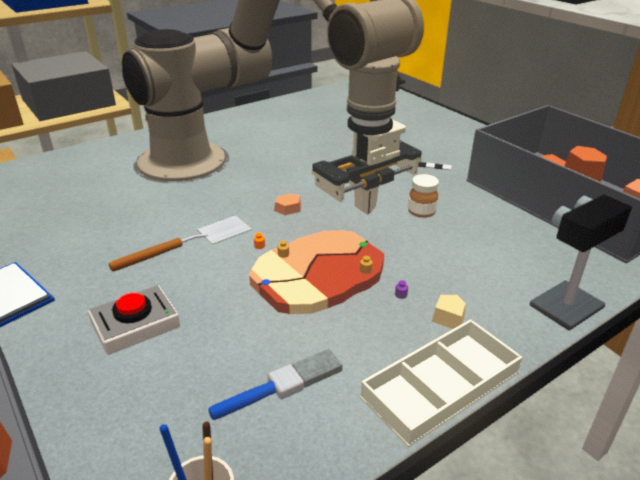

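The fingertips at (365,210) hang over the green dot at (364,245). The button is up again and nothing else has moved.

Request:
{"name": "arm_command", "arguments": {"series": [{"x": 0, "y": 0, "z": 10, "rx": 0, "ry": 0, "rz": 0}, {"x": 0, "y": 0, "z": 25, "rx": 0, "ry": 0, "rz": 0}, {"x": 0, "y": 0, "z": 40, "rx": 0, "ry": 0, "rz": 0}, {"x": 0, "y": 0, "z": 50, "rx": 0, "ry": 0, "rz": 0}, {"x": 0, "y": 0, "z": 57, "rx": 0, "ry": 0, "rz": 0}, {"x": 0, "y": 0, "z": 61, "rx": 0, "ry": 0, "rz": 0}, {"x": 0, "y": 0, "z": 61, "rx": 0, "ry": 0, "rz": 0}, {"x": 0, "y": 0, "z": 61, "rx": 0, "ry": 0, "rz": 0}]}}

```text
time: 7.45
tool_pos: [0.5689, 0.1153, 0.0529]
tool_rot: [3.142, -0.001, 0.0]
contact_force: [0.6, 0.4, 0.4]
opening: 0.0003
grip_force: 0.0
```

Request:
{"name": "arm_command", "arguments": {"series": [{"x": 4, "y": 8, "z": 0, "rx": 0, "ry": 0, "rz": 0}, {"x": 9, "y": 16, "z": 0, "rx": 0, "ry": 0, "rz": 0}, {"x": 13, "y": 24, "z": 0, "rx": 0, "ry": 0, "rz": 0}, {"x": 17, "y": 31, "z": 0, "rx": 0, "ry": 0, "rz": 0}, {"x": 17, "y": 31, "z": 0, "rx": 0, "ry": 0, "rz": 0}, {"x": 17, "y": 31, "z": 0, "rx": 0, "ry": 0, "rz": 0}, {"x": 12, "y": 39, "z": 0, "rx": 0, "ry": 0, "rz": 0}, {"x": 7, "y": 47, "z": 0, "rx": 0, "ry": 0, "rz": 0}, {"x": 2, "y": 55, "z": 0, "rx": 0, "ry": 0, "rz": 0}, {"x": -2, "y": 61.5, "z": 0, "rx": 0, "ry": 0, "rz": 0}, {"x": -7, "y": 69.5, "z": 0, "rx": 0, "ry": 0, "rz": 0}, {"x": -12, "y": 77.5, "z": 0, "rx": 0, "ry": 0, "rz": 0}, {"x": -17, "y": 85.5, "z": 0, "rx": 0, "ry": 0, "rz": 0}, {"x": -21, "y": 92, "z": 0, "rx": 0, "ry": 0, "rz": 0}, {"x": -21, "y": 92, "z": 0, "rx": 0, "ry": 0, "rz": 0}, {"x": -21, "y": 92, "z": 0, "rx": 0, "ry": 0, "rz": 0}]}}

```text
time: 9.05
tool_pos: [0.5478, 0.0232, 0.0526]
tool_rot: [3.142, -0.0, -0.0]
contact_force: [-1.1, -0.9, 0.0]
opening: 0.0009
grip_force: 0.0
```

Request:
{"name": "arm_command", "arguments": {"series": [{"x": 5, "y": 7, "z": 0, "rx": 0, "ry": 0, "rz": 0}, {"x": 10.5, "y": 14.5, "z": 0, "rx": 0, "ry": 0, "rz": 0}, {"x": 16, "y": 22, "z": 0, "rx": 0, "ry": 0, "rz": 0}, {"x": 21, "y": 29.5, "z": 0, "rx": 0, "ry": 0, "rz": 0}, {"x": 26, "y": 36.5, "z": 0, "rx": 0, "ry": 0, "rz": 0}, {"x": 31.5, "y": 44, "z": 0, "rx": 0, "ry": 0, "rz": 0}, {"x": 37, "y": 51.5, "z": 0, "rx": 0, "ry": 0, "rz": 0}, {"x": 42, "y": 58.5, "z": 0, "rx": 0, "ry": 0, "rz": 0}, {"x": 42, "y": 58.5, "z": 0, "rx": 0, "ry": 0, "rz": 0}, {"x": 42, "y": 58.5, "z": 0, "rx": 0, "ry": 0, "rz": 0}, {"x": 39, "y": 66, "z": 0, "rx": 0, "ry": 0, "rz": 0}, {"x": 35.5, "y": 73.5, "z": 0, "rx": 0, "ry": 0, "rz": 0}, {"x": 32, "y": 81, "z": 0, "rx": 0, "ry": 0, "rz": 0}, {"x": 28.5, "y": 89, "z": 0, "rx": 0, "ry": 0, "rz": 0}, {"x": 25, "y": 96.5, "z": 0, "rx": 0, "ry": 0, "rz": 0}, {"x": 21, "y": 104, "z": 0, "rx": 0, "ry": 0, "rz": 0}, {"x": 17, "y": 112, "z": 0, "rx": 0, "ry": 0, "rz": 0}, {"x": 13, "y": 119, "z": 0, "rx": 0, "ry": 0, "rz": 0}, {"x": 13, "y": 119, "z": 0, "rx": 0, "ry": 0, "rz": 0}, {"x": 13, "y": 119, "z": 0, "rx": 0, "ry": 0, "rz": 0}]}}

```text
time: 11.05
tool_pos: [0.5606, -0.0958, 0.0526]
tool_rot: [3.142, -0.0, -0.0]
contact_force: [0.8, -0.3, -0.4]
opening: 0.0006
grip_force: 0.0
```

Request:
{"name": "arm_command", "arguments": {"series": [{"x": 0, "y": 0, "z": -12, "rx": 0, "ry": 0, "rz": 0}, {"x": 0, "y": 0, "z": -35, "rx": 0, "ry": 0, "rz": 0}, {"x": 0, "y": 0, "z": -52, "rx": 0, "ry": 0, "rz": 0}, {"x": 0, "y": 0, "z": -60, "rx": 0, "ry": 0, "rz": 0}, {"x": -3, "y": 12, "z": -60, "rx": 0, "ry": 0, "rz": 0}, {"x": -9, "y": 40, "z": -60, "rx": 0, "ry": 0, "rz": 0}, {"x": -16, "y": 70, "z": -60, "rx": 0, "ry": 0, "rz": 0}, {"x": -23, "y": 102, "z": -60, "rx": 0, "ry": 0, "rz": 0}, {"x": -30, "y": 134, "z": -60, "rx": 0, "ry": 0, "rz": 0}, {"x": -37, "y": 165, "z": -60, "rx": 0, "ry": 0, "rz": 0}, {"x": -43, "y": 192, "z": -60, "rx": 0, "ry": 0, "rz": 0}, {"x": -47, "y": 209, "z": -60, "rx": 0, "ry": 0, "rz": 0}, {"x": -48, "y": 214.5, "z": -60, "rx": 0, "ry": 0, "rz": 0}, {"x": -48, "y": 214.5, "z": -60, "rx": 0, "ry": 0, "rz": 0}, {"x": -48, "y": 214.5, "z": -60, "rx": 0, "ry": 0, "rz": 0}]}}

```text
time: 12.55
tool_pos: [0.5128, -0.3091, 0.1123]
tool_rot: [-3.141, 0.0, 0.001]
contact_force: [-0.5, 0.1, 0.0]
opening: 0.0004
grip_force: 0.0
```

Request:
{"name": "arm_command", "arguments": {"series": [{"x": 0, "y": 0, "z": 10, "rx": 0, "ry": 0, "rz": 0}, {"x": 0, "y": 0, "z": 20, "rx": 0, "ry": 0, "rz": 0}, {"x": 0, "y": 0, "z": 30, "rx": 0, "ry": 0, "rz": 0}, {"x": 0, "y": 0, "z": 37, "rx": 0, "ry": 0, "rz": 0}, {"x": 0, "y": 0, "z": 41, "rx": 0, "ry": 0, "rz": 0}, {"x": 0, "y": 0, "z": 44, "rx": 0, "ry": 0, "rz": 0}, {"x": 0, "y": 0, "z": 46, "rx": 0, "ry": 0, "rz": 0}, {"x": 0, "y": 0, "z": 48, "rx": 0, "ry": 0, "rz": 0}, {"x": 0, "y": 0, "z": 49, "rx": 0, "ry": 0, "rz": 0}, {"x": 0, "y": 0, "z": 49, "rx": 0, "ry": 0, "rz": 0}]}}

```text
time: 13.55
tool_pos: [0.5126, -0.31, 0.065]
tool_rot: [3.141, -0.0, 0.0]
contact_force: [-4.5, 5.0, 10.6]
opening: 0.0003
grip_force: 5.7
```

Bottomed out as before (TCP z 0.065, about 11 N). Releasing.

Request:
{"name": "arm_command", "arguments": {"series": [{"x": 0, "y": 0, "z": -8, "rx": 0, "ry": 0, "rz": 0}, {"x": 0, "y": 0, "z": -20, "rx": 0, "ry": 0, "rz": 0}, {"x": 0, "y": 0, "z": -45, "rx": 0, "ry": 0, "rz": 0}, {"x": 0, "y": 0, "z": -75, "rx": 0, "ry": 0, "rz": 0}, {"x": 0, "y": 0, "z": -95, "rx": 0, "ry": 0, "rz": 0}, {"x": 0, "y": 0, "z": -100, "rx": 0, "ry": 0, "rz": 0}, {"x": 0, "y": 0, "z": -100, "rx": 0, "ry": 0, "rz": 0}, {"x": 0, "y": 0, "z": -100, "rx": 0, "ry": 0, "rz": 0}]}}

```text
time: 14.35
tool_pos: [0.5122, -0.3099, 0.1625]
tool_rot: [-3.141, 0.001, -0.0]
contact_force: [1.3, 0.3, -0.4]
opening: 0.0
grip_force: 0.0
```

```bash
python3 - <<'E'
from cell import *
import cv2
cv2.imwrite('pics/side3.png',read_camera('side')['pixels'])
E
```

```text
(no output)
```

View pics/side3.png

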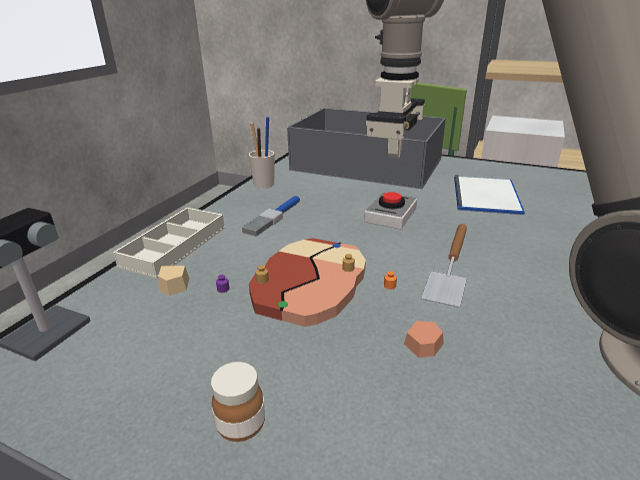

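Everything is where it was: weights at (263,274) and (348,263), slab unmoved, button up at (391,199), gripper clear above it.

```bash
python3 -c "
from cell import *
print(hand_in())"
```

```text
the job is handed in; nothing more can be done
None
```

Job handed in: I pressed the button to start, traced the joint from green to blue with the fingertips about 12 mm above it, and pressed again to stop; it took about 14 s, and in the last picture nothing else had moved.

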